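# Walk the parts crate back to the stop rail

## Robot

A 6-joint arm with a two-finger parallel gripper is mounted at the origin on a cart in front of the work surface, level with it; the furniture and walls round the work are solid. World frame = base frame: x ahead of the robot, y to its left, z up, the work surface at z = 0. Lengths are in m, angles in degrees, forces in N, time in s.
With the tool pointing down it reaches from about 0.425 to 0.95 m from the base axis. Payload 14.7 kg.
Tool frame: the origin (TCP) lies where the fingers leave the gripper's body, on its centre line; the fingertips stand 73 mm ahead of it and the grasp point (between the pads) lies 54 mm ahead of it; z points along the fingers, y is the line along which they close (so a half turn about z gives the same grasp; the last joint's range is limited). The gripper opens to 85 mm and grips with 20 to 120 N. Pads are 22 mm wide; open, the fingers measure 114 mm over their backs; the gripper's body (76 mm by 85 mm) begins 54 mm behind the grasp point. The pads swing forward as they close: fully open they stand 13 mm farther back than shut.
Start: joints at [67.517, 27.513, 91.461, -0, 61.026, -2.67], TCP at [0.22, 0.612, 0.304] pointing down, gripper open.
Joint ranges: [-157.49, 157.49], [-46.99, 117.5], [13.45, 153.17], [-89.5, 269.5], [5.16, 153.95], [-167.48, 167.48]. Speed limits (degrees/s): [108.29, 108.29, 136.94, 172.46, 172.46, 172.46].

## Interface

Orientations are given as a 3x3 rotation matrix whose columns are the frame's x, y, z axes.
In Python, from station import * gives the robot as it stands. The module is installed in compiled form; this text tells all that it offers.
- The arm moves only by the tool drive_tool, never from a script. Its arguments are lists of equal length, an entry for each row: "fingers": the opening, from 0 (shut) to 1 (fully open); "slide": the shift along the tool's x, y, z in m, a list of three; "yaw": the turn about the tool's z in degrees. In form: {"fingers": [fingers, ...], "slide": [[dx, dy, dz], ...], "yaw": [yaw, ...]}. A call has 1 to 10 rows; each row is the pose to reach, as a shift and turn from the pose commanded when the call began, along the tool's axes at that moment; what a row does not reach only later rows make up. A row lasts 1/10 s, in which the tool goes at most 50 mm and 8.59 degrees, less where a joint would pass 70% of its speed; a pose out of reach is approached as far as the arm can. A call with a gripper value outside its range is refused whole. The fingers move at their own pace and stop on an object; "newtons" is the grip in N (left out, the last holds). Time passes only in rows, so rows that repeat a pose let the fingers close. It gives the time, the measured TCP pose, the force, the opening and the grip force at its end, in the units of the state.
- get_state(): the state, without advancing time (a new reading comes with each control period).
- grab_frame(name): name is "scene" or "top" or "wrist"; returns a dict with "image" (384x512x3 uint8, red, green, blue), "vertical_fov" (degrees; the focal length in pixels is half the picture's height over the tangent of half this angle, whatever the lens; pixels are square), "cx", "cy" (the principal point, pixels), "R" (3x3) and "t" (3): a world point X has camera coordinates R X + t; the wrist camera has in their place "T_tool_cam" (4x4, takes a point from camera to tool coordinates, whose origin is the TCP and whose axes are the flange's). Camera axes: x right, y down, z forward; pixel columns grow to the right and rows downward; lengths in m; the calibration is good to about 2 mm. The wrist camera is an equidistant fisheye: a pixel r from the principal point sees the ray r / f radians off the axis. A picture is of the moment at which its call begins: read the wrist's pose just before it. There is no depth.
- hand_in(): hands the job in; it is judged then, once.
The state is a dict: "time_s": time; "joint_pos": joint angles; "joint_velocities": joint speeds; "joint_efforts": joint torques, N m; "ee_pos": TCP position; "ee_rot": TCP orientation; "ft_force": force on the tool from outside, world axes, zero at the start; "wrist_torque": the same for the moment, N m; "gripper_width": opening from 0.0 (shut) to 1.0 (fully open); "grip_force": force on a finger pad.
Only numpy, scipy, OpenCV 4.12 (cv2) and the standard library are available. Lean on these libraries where they do the work, as an engineer would, in place of code of your own. Each camera call takes 0.05 s, during which the arm holds its last target. There are 200 camera calls.

## Task

Shift the heavy blue crate of parts straight back until its far side rests flush against the steel stop rail, roughly centred on it. Walk it there by pushing its near side at the two corners in turn, about 4 or 5 cm a push: the left corner first, then the right until it is level with the left again, and so on; in the last round bring the left corner home to the rail first and then close up the right one. Keep the crate flat on the bench all the way, and leave the orange oil bottle that stands to the right of it where it is.

Things in the scene. Friction and masses are not known exactly. Their poses are not given: they have to be found in the camera images.
- crate_near_left (a point): Left (+y) near corner, half-way up (21 mm above the bench), of the blue open steel crate: 110 mm deep (x), 160 wide (y), 42 high, with a pulley, a bearing and a nut fixed inside; 1.3 to 2 kg, slides at 6 to 20 N, too wide to grasp. Crate axes: x to its far side, y left, z up. The flat upright near face runs from here 160 mm along -y. (The red crate on the right has no part in the job.)
- crate_near_right (a point): Right (-y) near corner of the same blue crate, half-way up, same axes. A push close to one corner turns the crate: that corner goes a little farther than the pusher, the other near corner hardly moves. At the start the crate is square to the rail within 4 degrees, centred on it within 20 mm, its far side 75 to 120 mm short of it.
- rail: Fixed steel angle on the bench beyond the blue crate: 20 mm deep (x), 220 long (y), 28 high. Origin: centre of its underside; x points away from the robot square to the rail, y along it to the left. Its flat front face, which the crate must meet, lies at x = -10 mm; with the crate flush and centred, the near corners lie at x = -120, y = +80 and -80 mm.
- oil_bottle: Orange oil bottle with black cap, 54 mm in diameter and 134 mm high, standing loose to the right of the crate, about 175 to 195 mm to the right of the rail's centre. Origin at the centre of its underside. Bystander: leave it standing there.

How it is judged (in metres and radians):
On the way, in this order (a step that is already met when the one before it is completed fails the run):
1. the left near corner has been pushed ahead by more than 20 mm while the right one has hardly moved (under 22 mm), so that the crate is turned more than 6 degrees to the rail (angle between the x axis of crate_near_left and the x axis of rail, either way round above 0.1 rad and distance of crate_near_left from where it was at the start of the episode above 0.02 m and distance of crate_near_right from where it was at the start of the episode below 0.022 m), for 0.05 s.
2. the right near corner has been brought up level, so that the crate is square to the rail again (within 4.5 degrees), still 15 mm or more short of it (angle between the x axis of crate_near_left and the x axis of rail, either way round below 0.08 rad and x of crate_near_left in the frame of rail below -0.135 m), for 0.05 s.
3. the left corner comes home first: it is within 10 mm of its place flush with the rail while the right corner is still more than 14 mm short of its own (x of crate_near_left in the frame of rail above -0.13 m and x of crate_near_right in the frame of rail below -0.134 m), for 0.1 s.
At the end, for the whole second after the job is handed in: Both near corners of the blue crate are within 10 mm of where they lie with the crate flush against the rail, the crate is centred on the rail to within 30 mm sideways and stands flat on the bench, and the oil bottle stands upright within 30 mm of where it stood (x of each of crate_near_left, crate_near_right in the frame of rail above -0.13 m and y of crate_near_left in the frame of rail between 0.05 and 0.11 m and height (world z) of each of crate_near_left, crate_near_right below 0.027 m and distance of oil_bottle from where it was at the start of the episode below 0.03 m and angle between oil_bottle's own z axis and vertical below 0.2 rad); the robot touches nothing.
It fails at once if the crate is lifted or tipped off the bench (a near corner more than 12 mm up, or a tilt of more than 8 degrees) (height (world z) of any of crate_near_left, crate_near_right above 0.033 m or angle between crate_near_left's own z axis and vertical above 0.14 rad).
It fails at once if the oil bottle is shoved more than 30 mm or knocked over (distance of oil_bottle from where it was at the start of the episode above 0.03 m or angle between oil_bottle's own z axis and vertical above 0.3 rad).
It also fails if it takes over 64 s, if anything falls off the work surface, if the arm or the gripper's body presses on something with over 40 N, if the wrist force passes 120 N, or if a joint passes its speed limit or range.

## Working session

There is one attempt and no reset: what is moved stays moved. The work goes in short steps, Python scripts to look and compute and a tool call to move; the robot and the scene stay as the last step left them, time stands still between calls to the robot, and variables do not carry over. Pictures are saved under pics/ and viewed, at most 10 in all, crops included, and the job is handed in when it is done.

Besides the shell and the picture viewer there is one more tool, called after "Call:" as name(argument=value, ...), one argument or row to a line, values as JSON. drive_tool: Moves the arm, as the interface text tells. Its arguments: {"type":"object","properties":{"fingers":{"type":"array","items":{"type":"number"}},"slide":{"type":"array","items":{"type":"array","items":{"type":"number"}}},"yaw":{"type":"array","items":{"type":"number"}},"newtons":{"type":"number"}},"required":["fingers","slide","yaw"]}

```bash
mkdir -p pics
python3 - <<'E'
from station import *
import cv2,numpy as np
s=get_state();print(s['time_s'],s['ee_pos'],np.round(s['ee_rot'],3))
for n in("top","scene"):
    f=grab_frame(n);cv2.imwrite(f"pics/{n}0.png",f['image'][:,:,::-1]);print(n,f['vertical_fov'],f['cx'],f['cy'],np.round(f['R'],4).tolist(),f['t'])
E
```

```text
0.0 [0.22018611 0.61122882 0.30327869] [[-0.941  0.339 -0.   ]
 [ 0.339  0.941 -0.001]
 [ 0.    -0.001 -1.   ]]
top 45.05214469147063 243.39692375952552 192.67924838763895 [[0.0103, -0.9999, -0.003], [-0.9974, -0.0101, -0.0712], [0.0711, 0.0037, -0.9975]] [0.23729379 0.58811034 0.85538513]
scene 55.13065200182962 254.93875168982066 199.60012721560133 [[0.6058, -0.7954, -0.0193], [-0.4709, -0.3389, -0.8145], [0.6413, 0.5025, -0.5799]] [-0.1633033   0.41771045  0.36974215]
```

View pics/top0.png

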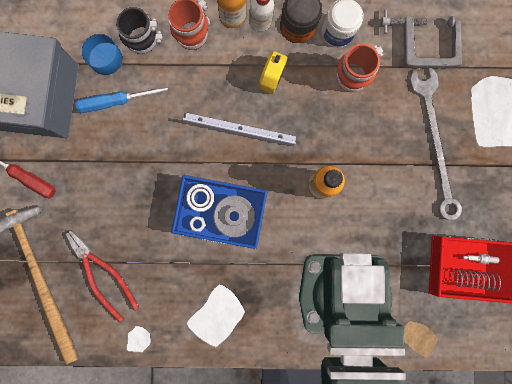

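View pics/scene0.png

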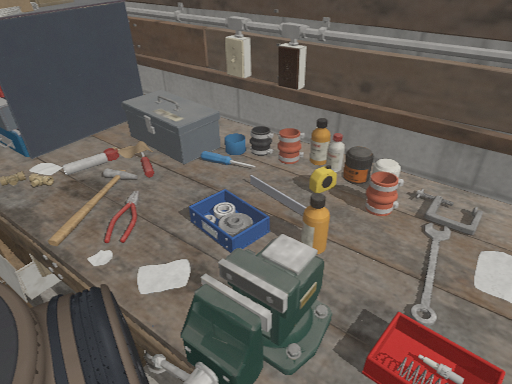

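The top view shows the blue crate with corners near (180,176), (267,188), (258,248) and (173,236). The rail runs from (183,117) to (296,140), turned about -11°. The bottle is at (328,181), and the vise stands near right at columns 302-400, rows 252-384.

```bash
cat > h.py <<'E'
from station import *
import cv2,numpy as np
def cast(f,uv,z):
    uv=np.atleast_2d(uv).astype(float);F=192/np.tan(np.radians(f['vertical_fov']/2));R=np.array(f['R']);t=np.array(f['t'])
    d=np.c_[(uv[:,0]-f['cx'])/F,(uv[:,1]-f['cy'])/F,np.ones(len(uv))]@R;c=-R.T@t
    return c+d*((z-c[2])/d[:,2])[:,None]
def big(m,box):
    k=np.zeros_like(m);x0,y0,x1,y1=box;k[y0:y1,x0:x1]=m[y0:y1,x0:x1]
    return max(cv2.findContours(k,cv2.RETR_EXTERNAL,cv2.CHAIN_APPROX_NONE)[0],key=cv2.contourArea)
def crate(f,box=(140,80,300,275)):
    h=cv2.cvtColor(f['image'],cv2.COLOR_RGB2HSV);m=cv2.inRange(h,(105,120,50),(125,255,255))
    m=cv2.morphologyEx(m,cv2.MORPH_CLOSE,np.ones((5,5)))
    c=big(m,box).reshape(-1,2)
    P=cast(f,c,.042)[:,:2].astype(np.float32);r=cv2.minAreaRect(P);return r,cv2.boxPoints(r),c
E
python3 - <<'E'
from h import *
f=grab_frame("top");r,b,c=crate(f);print(r,b.tolist())
h=cv2.cvtColor(f['image'],cv2.COLOR_RGB2HSV);m=cv2.inRange(h,(90,0,120),(140,90,255))
c=big(m,(175,105,305,150));P=cast(f,c.reshape(-1,2),.028)[:,:2].astype(np.float32);r=cv2.minAreaRect(P);print('rail',r,cv2.boxPoints(r).tolist())
i=f['image'].copy();cv2.drawContours(i,[c],-1,(255,0,0),1);cv2.drawContours(i,[crate(f)[2].reshape(-1,1,2)],-1,(255,255,0),1)
cv2.imwrite('pics/m0.png',cv2.resize(i[90:270,150:420,::-1],None,fx=2.9,fy=2.9,interpolation=0))
o=cv2.inRange(h,(8,150,120),(22,255,255));c=big(o,(300,150,360,210));print('bottle px',cv2.boundingRect(c),cast(f,[[330,178]],.134))
print('vise',cast(f,[[302,255],[344,255],[302,330],[328,345],[344,265]],.02).tolist(),cast(f,[[344,255],[328,345],[344,300]],.12).tolist())
E
```

```text
((0.5492755770683289, 0.2878813147544861), (0.15971335768699646, 0.10936835408210754), 80.1041259765625) [[0.4816809892654419, 0.21861068904399872], [0.5894221067428589, 0.1998148411512375], [0.6168701648712158, 0.35715192556381226], [0.5091290473937988, 0.3759477734565735]]
rail ((0.7081096768379211, 0.25231117010116577), (0.21754606068134308, 0.015009141527116299), 78.20142364501953) [[0.6785226464271545, 0.14737069606781006], [0.6932147145271301, 0.14430177211761475], [0.7376967072486877, 0.3572516441345215], [0.7230046391487122, 0.3603205680847168]]
bottle px (314, 166, 31, 31) [[0.60338204 0.10002941 0.134     ]]
vise [[0.4695378691727801, 0.13205010558572283, 0.020000000000000018], [0.47036756919953415, 0.05323444077854478, 0.020000000000000018], [0.33126082557103237, 0.13186531843095436, 0.020000000000000018], [0.30451366398529717, 0.08369426615856063, 0.020000000000000018], [0.4517517125777796, 0.053329619920263666, 0.020000000000000018]] [[0.47641056070131144, 0.07456906782403441, 0.12], [0.329494805796442, 0.1015508156110102, 0.12], [0.40259821734146695, 0.07494645553344764, 0.12]]
```

View pics/m0.png

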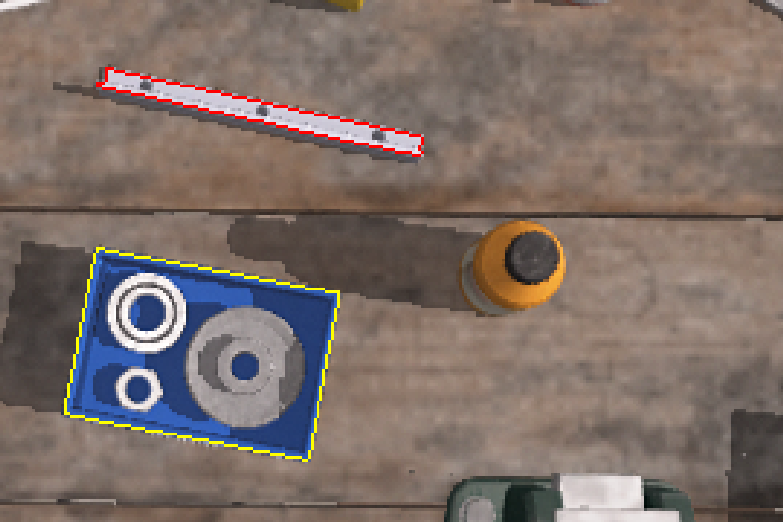

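The crate outline fits well. In the rail frame, near-left is at about (-220, +80) mm and near-right at about (-214, -79) mm, and the rail yaw is about -11.8°. I'll go above the spot behind the left corner with the fingers shut.

Call:
drive_tool(
  fingers=[0,0,0,0,0,0,0,0,0,0],
  slide=[
    [-0.04,-0.019,0.015],
    [-0.08,-0.038,0.03],
    [-0.12,-0.056,0.045],
    [-0.16,-0.075,0.06],
    [-0.2,-0.094,0.075],
    [-0.24,-0.112,0.09],
    [-0.28,-0.131,0.105],
    [-0.315,-0.147,0.12],
    [-0.315,-0.147,0.12],
    [-0.315,-0.147,0.12],
  ],
  yaw=[0,-2,-4,-6,-8,-8,-8,-8,-8,-8],
)

```text
time_s: 1.15
ee_pos: [0.4671, 0.3657, 0.1834]
ee_rot: [[-0.978, 0.207, -0.001], [0.207, 0.978, -0.001], [0.001, -0.001, -1.0]]
ft_force: [0.1, 0.9, 1.2]
gripper_width: 0.001
grip_force: 0.0
```

```bash
cat >> h.py <<'E'
O=np.array([.7078,.2523]);a=np.radians(-11.8);ex=np.array([np.cos(a),np.sin(a)]);ey=np.array([-ex[1],ex[0]])
def rail(p): d=np.atleast_2d(p)[:,:2]-O; return np.round(np.c_[d@ex,d@ey]*1000,1)
def st():
    s=get_state();R=np.array(s['ee_rot']);print('t',round(s['time_s'],2),'tcp rail mm',rail(s['ee_pos']),'z',round(s['ee_pos'][2],4),'tool x yaw rel rail',round(np.degrees(np.arctan2(-R[1,0],-R[0,0]))+11.8,2),'F',np.round(s['ft_force'],1),'w',s['gripper_width'])
def look(name=None):
    f=grab_frame("top");r,b,c=crate(f);p=rail(b);print('corners',p.tolist(),r[1])
    if name:
        i=f['image'].copy();cv2.drawContours(i,[c.reshape(-1,1,2)],-1,(255,255,0),1);cv2.imwrite(f'pics/{name}.png',cv2.resize(i[60:290,120:400,::-1],None,fx=2.6,fy=2.6))
E
python3 - <<'E'
from h import *
st();look('a')
f=grab_frame("wrist");cv2.imwrite('pics/w.png',f['image'][:,:,::-1])
E
```

```text
t 1.15 tcp rail mm [[-258.8   61.7]] z 0.1834 tool x yaw rel rail -0.13 F [0.1 0.9 1.2] w 0.0008999465044949177
corners [[-214.5, -79.1], [-105.0, -75.6], [-110.1, 84.0], [-219.6, 80.5]] (0.1596796214580536, 0.10952991992235184)
```

View pics/a.png

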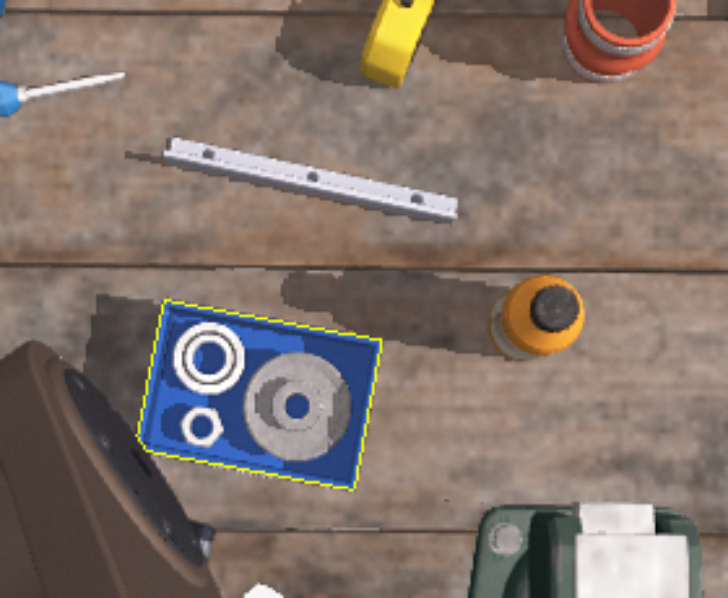

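The arm hides only the near-left tip in this view. Next I lower and approach.

Call:
drive_tool(
  fingers=[0,0,0,0,0,0,0],
  slide=[
    [0,0,0.03],
    [0,0,0.06],
    [0,0,0.085],
    [0,0,0.098],
    [0,0,0.098],
    [-0.01,0,0.098],
    [-0.02,0,0.098],
  ],
  yaw=[0,0,0,0,0,0,0],
)

```text
time_s: 1.95
ee_pos: [0.4877, 0.363, 0.0874]
ee_rot: [[-0.979, 0.204, 0.002], [0.204, 0.979, 0.001], [-0.002, 0.002, -1.0]]
ft_force: [-0.2, 0.5, 0.5]
gripper_width: -0.002
grip_force: 0.0
```

Call:
drive_tool(
  fingers=[0,0,0,0,0,0,0,0,0,0],
  slide=[
    [-0.004,0,0],
    [-0.008,0,0],
    [-0.012,0,0],
    [-0.016,0,0],
    [-0.02,0,0],
    [-0.024,0,0],
    [-0.028,0,0],
    [-0.032,0,0],
    [-0.036,0,0],
    [-0.036,0,0],
  ],
  yaw=[0,0,0,0,0,0,0,0,0,0],
)

```text
time_s: 2.95
ee_pos: [0.5217, 0.3553, 0.0864]
ee_rot: [[-0.979, 0.205, -0.0], [0.205, 0.979, 0.001], [0.0, 0.001, -1.0]]
ft_force: [-3.0, 4.5, 2.8]
gripper_width: -0.001
grip_force: 2.4
```

Run:
```python
from h import *
st();look('b')
```

```text
t 2.95 tcp rail mm [[-203.2   62.7]] z 0.0864 tool x yaw rel rail -0.04 F [-3.   4.5  2.8] w -0.000713984759916604
corners [[-211.3, -77.3], [-102.9, -93.3], [-79.6, 64.5], [-188.0, 80.5]] (0.15955564379692078, 0.10956066101789474)
```

View pics/b.png

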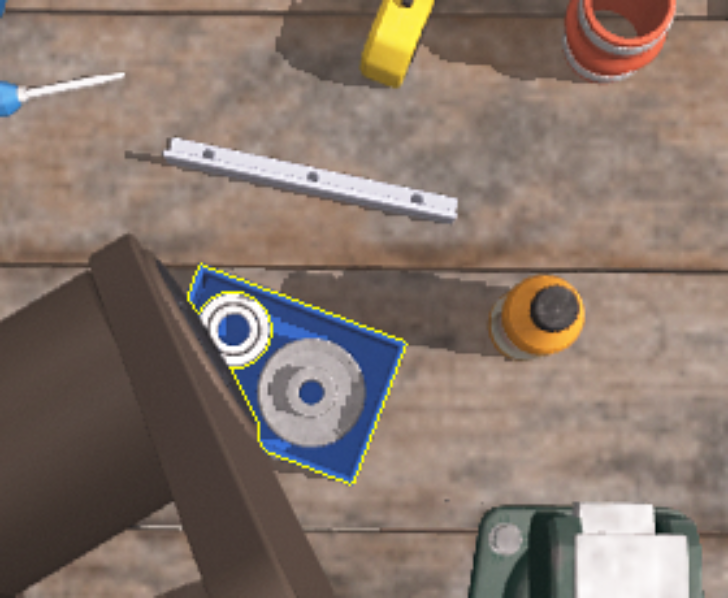

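The left corner is ahead (-188 against -211, about 8.4°). I push 12 mm more, then back off, rise and go to the right corner.

Call:
drive_tool(
  fingers=[0,0,0,0,0,0,0,0,0],
  slide=[
    [-0.004,0,0],
    [-0.008,0,0],
    [-0.012,0,0],
    [-0.012,0,0],
    [0.02,0,0],
    [0.055,0,0],
    [0.055,0,-0.01],
    [0.055,0,-0.01],
    [0.055,0,-0.01],
  ],
  yaw=[0,0,0,0,0,0,0,0,0],
)

```text
time_s: 3.9
ee_pos: [0.469, 0.3665, 0.0965]
ee_rot: [[-0.979, 0.205, 0.002], [0.205, 0.979, 0.001], [-0.001, 0.001, -1.0]]
ft_force: [0.6, 0.4, 0.5]
gripper_width: -0.001
grip_force: 0.0
```

Run:
```python
from h import *
st();look()
```

```text
t 3.9 tcp rail mm [[-257.1   63. ]] z 0.0965 tool x yaw rel rail -0.02 F [0.6 0.4 0.5] w -0.0012717049532361968
corners [[-210.4, -74.9], [-103.7, -100.2], [-66.8, 55.0], [-173.5, 80.3]] (0.1595386564731598, 0.10968352854251862)
```

Call:
drive_tool(
  fingers=[0,0,0,0,0,0,0],
  slide=[
    [0,-0.03,0],
    [0,-0.07,0],
    [0,-0.105,0],
    [0,-0.12,0.005],
    [0,-0.12,0.01],
    [-0.015,-0.12,0.01],
    [-0.03,-0.12,0.01],
  ],
  yaw=[0,0,0,0,0,0,0],
)

```text
time_s: 4.65
ee_pos: [0.4746, 0.2434, 0.0858]
ee_rot: [[-0.979, 0.204, 0.001], [0.204, 0.979, 0.0], [-0.001, 0.001, -1.0]]
ft_force: [0.1, -0.2, -0.5]
gripper_width: 0.003
grip_force: 0.0
```

Call:
drive_tool(
  fingers=[0,0,0,0,0,0,0,0,0,0],
  slide=[
    [-0.004,0,0],
    [-0.008,0,0],
    [-0.012,0,0],
    [-0.016,0,0],
    [-0.02,0,0],
    [-0.024,0,0],
    [-0.028,0,0],
    [-0.032,0,0],
    [-0.036,0,0],
    [-0.036,0,0],
  ],
  yaw=[0,0,0,0,0,0,0,0,0,0],
)

```text
time_s: 5.65
ee_pos: [0.5062, 0.2348, 0.0854]
ee_rot: [[-0.979, 0.205, -0.004], [0.205, 0.979, -0.002], [0.003, -0.002, -1.0]]
ft_force: [-7.4, -1.9, 0.1]
gripper_width: 0.0
grip_force: 2.8
```

Run:
```python
from h import *
st();look('c')
```

```text
t 5.65 tcp rail mm [[-193.8  -58.4]] z 0.0854 tool x yaw rel rail -0.0 F [-7.4 -1.9  0.1] w 0.0004066013741719999
corners [[-182.1, -75.4], [-73.4, -83.5], [-61.8, 72.8], [-170.5, 80.9]] (0.15673914551734924, 0.10903468728065491)
```

View pics/c.png

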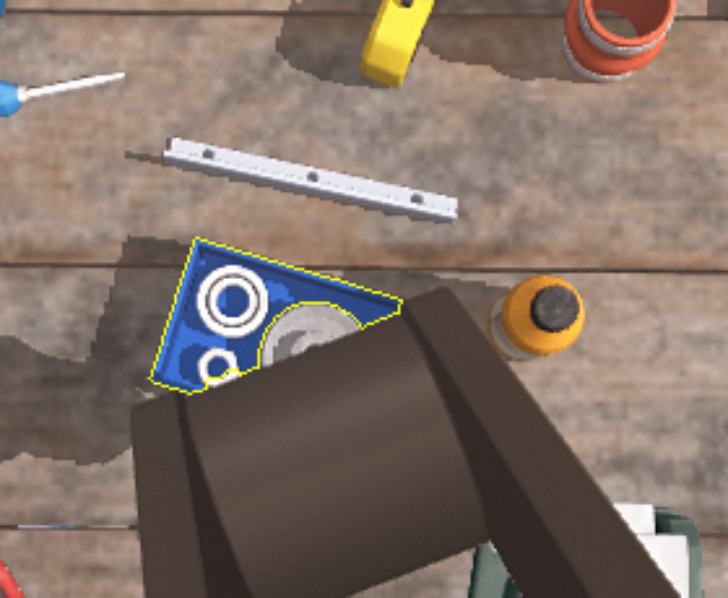

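The far edge shows the crate still turned about 4.2°. I push the right corner 10 mm more, then back off and go to the left.

Call:
drive_tool(
  fingers=[0,0,0,0,0,0,0,0,0],
  slide=[
    [-0.004,0,0],
    [-0.008,0,0],
    [-0.011,0,0],
    [-0.011,0,0],
    [0.015,0,0],
    [0.025,0,0],
    [0.025,0.04,0],
    [0.025,0.08,0],
    [0.025,0.12,0],
  ],
  yaw=[0,0,0,0,0,0,0,0,0],
)

```text
time_s: 6.6
ee_pos: [0.5082, 0.3596, 0.0862]
ee_rot: [[-0.979, 0.205, 0.0], [0.205, 0.979, 0.0], [-0.0, 0.0, -1.0]]
ft_force: [0.9, 0.4, 0.0]
gripper_width: -0.002
grip_force: 0.0
```

Run:
```python
from h import *
st();look()
```

```text
t 6.6 tcp rail mm [[-217.3   64.2]] z 0.0862 tool x yaw rel rail -0.0 F [0.9 0.4 0. ] w -0.0015596315776595139
corners [[-171.6, -78.7], [-61.5, -80.0], [-59.7, 79.8], [-169.7, 81.1]] (0.15979576110839844, 0.11001204699277878)
```

The crate is square (left -169.7, right -171.6) and centred. Now the left corner goes home.

Call:
drive_tool(
  fingers=[0,0,0,0,0,0,0,0,0,0],
  slide=[
    [-0.015,0,0],
    [-0.028,0,0],
    [-0.034,0,0],
    [-0.039,0,0],
    [-0.044,0,0],
    [-0.049,0,0],
    [-0.054,0,0],
    [-0.059,0,0],
    [-0.064,0,0],
    [-0.064,0,0],
  ],
  yaw=[0,0,0,0,0,0,0,0,0,0],
)

```text
time_s: 7.65
ee_pos: [0.5708, 0.3438, 0.0859]
ee_rot: [[-0.978, 0.206, -0.001], [0.206, 0.978, 0.0], [0.001, -0.0, -1.0]]
ft_force: [-1.9, 3.5, 2.0]
gripper_width: -0.003
grip_force: 1.5
```

Call:
drive_tool(
  fingers=[0,0,0,0],
  slide=[
    [-0.004,0,0],
    [-0.008,0,0],
    [-0.011,0,0],
    [-0.011,0,0],
  ],
  yaw=[0,0,0,0],
)

```text
time_s: 8.05
ee_pos: [0.5813, 0.3416, 0.0859]
ee_rot: [[-0.978, 0.206, -0.001], [0.206, 0.978, 0.0], [0.001, -0.0, -1.0]]
ft_force: [-3.7, 4.6, 2.1]
gripper_width: -0.0
grip_force: 2.6
```

Run:
```python
from h import *
st();look('d')
```

```text
t 8.05 tcp rail mm [[-142.1   61.6]] z 0.0859 tool x yaw rel rail -0.11 F [-3.7  4.6  2.1] w -0.00011211168291997354
corners [[-166.7, -71.5], [-107.6, -140.2], [36.3, -16.4], [-22.8, 52.4]] (0.18983523547649384, 0.09068594872951508)
```

View pics/d.png

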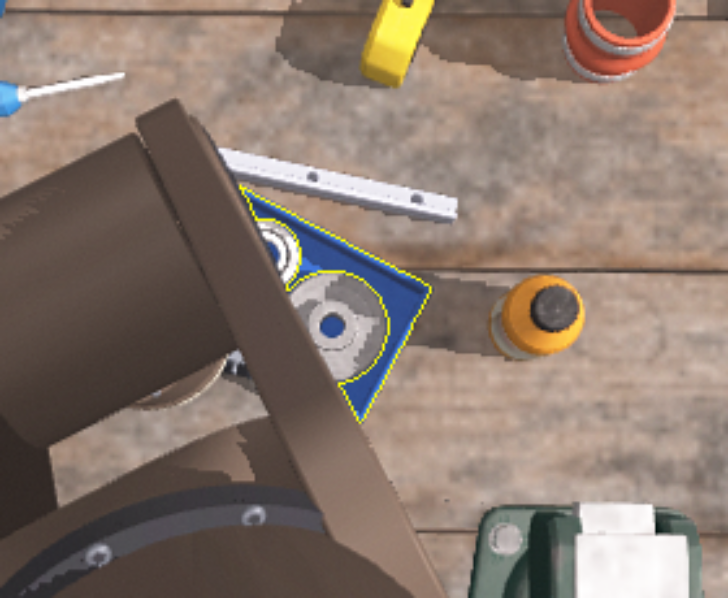

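The arm hides the left side, so this fit is invalid. I'll back off and measure.

Call:
drive_tool(
  fingers=[0,0,0,0],
  slide=[
    [0.03,0,0],
    [0.065,0,0],
    [0.065,0,0],
    [0.065,0,0],
  ],
  yaw=[0,0,0,0],
)

```text
time_s: 8.5
ee_pos: [0.5177, 0.3552, 0.0861]
ee_rot: [[-0.979, 0.205, -0.0], [0.205, 0.979, -0.0], [0.0, -0.0, -1.0]]
ft_force: [0.3, -1.1, 0.7]
gripper_width: -0.002
grip_force: 0.0
```

Run:
```python
from h import *
st();look()
```

```text
t 8.5 tcp rail mm [[-207.2   61.9]] z 0.0861 tool x yaw rel rail -0.02 F [ 0.3 -1.1  0.7] w -0.0018859213879445604
corners [[-166.9, -73.7], [-60.7, -103.5], [-17.6, 50.2], [-123.9, 80.0]] (0.1596258282661438, 0.11029715090990067)
```

Left is at -123.9. I nudge it 5 mm further for margin, then go round to the right corner.

Call:
drive_tool(
  fingers=[0,0,0,0,0,0,0,0,0,0],
  slide=[
    [-0.03,0,0],
    [-0.055,0,0],
    [-0.062,0,0],
    [-0.066,0,0],
    [-0.07,0,0],
    [-0.07,0,0],
    [-0.07,0,0],
    [-0.04,0,0],
    [-0.0,0,0],
    [0.004,0,0],
  ],
  yaw=[0,0,0,0,0,0,0,0,0,0],
)

```text
time_s: 9.55
ee_pos: [0.5098, 0.3562, 0.0854]
ee_rot: [[-0.979, 0.204, -0.004], [0.204, 0.979, -0.002], [0.003, -0.003, -1.0]]
ft_force: [0.4, -1.6, -0.3]
gripper_width: -0.001
grip_force: 0.0
```

Call:
drive_tool(
  fingers=[0,0,0,0,0],
  slide=[
    [0.005,-0.03,0],
    [0.005,-0.07,0],
    [0.005,-0.105,0],
    [0.005,-0.12,0],
    [0.005,-0.12,0],
  ],
  yaw=[0,0,0,0,0],
)

```text
time_s: 10.05
ee_pos: [0.4843, 0.2383, 0.086]
ee_rot: [[-0.978, 0.207, -0.001], [0.207, 0.978, -0.0], [0.001, -0.001, -1.0]]
ft_force: [0.0, 0.3, -0.1]
gripper_width: 0.001
grip_force: 0.0
```

Run:
```python
from h import *
st();look()
```

```text
t 10.05 tcp rail mm [[-215.9  -59.4]] z 0.086 tool x yaw rel rail -0.16 F [ 0.   0.3 -0.1] w 0.001294456743892761
corners [[-166.8, -72.2], [-61.8, -105.5], [-13.6, 46.7], [-118.6, 79.9]] (0.15961246192455292, 0.11011435091495514)
```

Call:
drive_tool(
  fingers=[0,0,0,0,0,0,0,0,0,0],
  slide=[
    [-0.015,0,0],
    [-0.03,0,0],
    [-0.038,0,0],
    [-0.043,0,0],
    [-0.048,0,0],
    [-0.053,0,0],
    [-0.058,0,0],
    [-0.063,0,0],
    [-0.068,0,0],
    [-0.068,0,0],
  ],
  yaw=[0,0,0,0,0,0,0,0,0,0],
)

```text
time_s: 11.1
ee_pos: [0.5501, 0.2259, 0.0852]
ee_rot: [[-0.979, 0.205, -0.003], [0.205, 0.979, -0.001], [0.003, -0.002, -1.0]]
ft_force: [-5.8, -1.6, 0.4]
gripper_width: -0.0
grip_force: 2.2
```

Call:
drive_tool(
  fingers=[0,0,0,0,0,0],
  slide=[
    [-0.003,0,0],
    [-0.006,0,0],
    [-0.009,0,0],
    [-0.011,0,0],
    [-0.013,0,0],
    [-0.013,0,0],
  ],
  yaw=[0,0,0,0,0,0],
)

```text
time_s: 11.7
ee_pos: [0.5617, 0.223, 0.085]
ee_rot: [[-0.979, 0.205, -0.005], [0.205, 0.979, -0.002], [0.005, -0.003, -1.0]]
ft_force: [-10.0, -2.8, 1.8]
gripper_width: -0.002
grip_force: 4.2
```

Run:
```python
from h import *
st();look()
```

```text
t 11.7 tcp rail mm [[-137.   -58.6]] z 0.085 tool x yaw rel rail -0.01 F [-10.   -2.8   1.8] w -0.002308783266369934
corners [[-83.7, -41.6], [-13.4, -45.2], [-7.3, 73.6], [-77.6, 77.2]] (0.1189948096871376, 0.07036920636892319)
```

Call:
drive_tool(
  fingers=[0,0,0,0,0],
  slide=[
    [-0.002,0,0],
    [-0.004,0,0],
    [-0.006,0,0],
    [-0.007,0,0],
    [-0.007,0,0],
  ],
  yaw=[0,0,0,0,0],
)

```text
time_s: 12.25
ee_pos: [0.5685, 0.2214, 0.085]
ee_rot: [[-0.979, 0.205, -0.005], [0.205, 0.979, -0.002], [0.005, -0.003, -1.0]]
ft_force: [-10.9, -3.7, 2.7]
gripper_width: 0.001
grip_force: 4.7
```

Now I back off to the left, rise clear and check.

Call:
drive_tool(
  fingers=[0,0,0,0,0,0,0,0],
  slide=[
    [0.03,0,0],
    [0.06,0,0],
    [0.08,0.04,-0.03],
    [0.08,0.08,-0.07],
    [0.08,0.12,-0.1],
    [0.08,0.16,-0.1],
    [0.08,0.19,-0.1],
    [0.08,0.19,-0.1],
  ],
  yaw=[0,0,0,0,0,0,0,0],
)

```text
time_s: 13.05
ee_pos: [0.5319, 0.4289, 0.1864]
ee_rot: [[-0.979, 0.202, 0.002], [0.202, 0.979, 0.002], [-0.002, 0.003, -1.0]]
ft_force: [-0.2, -0.9, -0.9]
gripper_width: 0.001
grip_force: 0.0
```

Run:
```python
from h import *
st();look('e')
```

```text
t 13.05 tcp rail mm [[-208.2  136.9]] z 0.1864 tool x yaw rel rail 0.14 F [-0.2 -0.9 -0.9] w 0.0011124617377341955
corners [[-121.3, -80.0], [-9.4, -81.8], [-6.8, 77.9], [-118.8, 79.7]] (0.15969215333461761, 0.11199793964624405)
```

View pics/e.png

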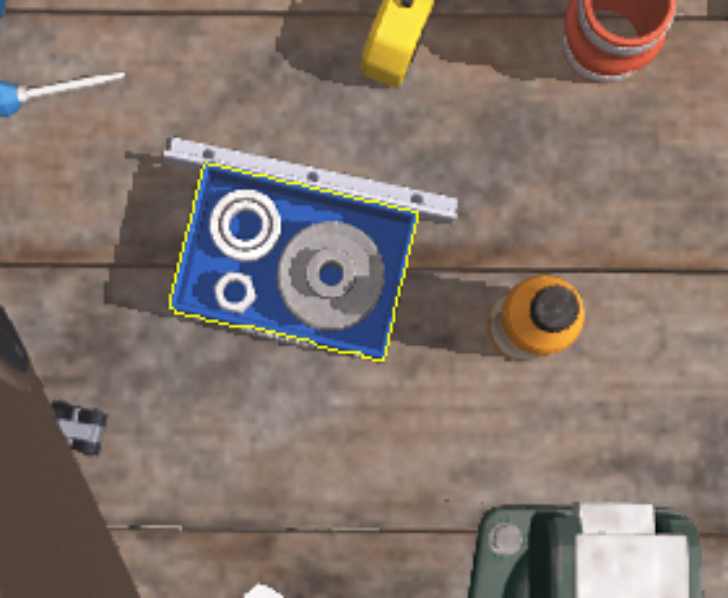

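The crate's far edge meets the rail along its whole length. The near corners are at about -117 and -119 mm, centred, and the bottle hasn't moved.

```bash
python3 -c "
from station import *
print(hand_in())"
```

```text
the job is handed in; nothing more can be done
None
```

The blue crate is flush against the rail to within about 2–3 mm and centred on it, pushed left-right-left-right in two rounds; the oil bottle did not move, and the job is handed in at about 13 s (no verdict came back).

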